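# Open the loaded centrifuge

## Robot

A 6-joint arm with a two-finger parallel gripper is mounted at the origin on a cart in front of the work surface, level with it; the furniture and walls round the work are solid. World frame = base frame: x ahead of the robot, y to its left, z up, the work surface at z = 0. Lengths are in m, angles in rad, forces in N, time in s.
With the tool pointing down it reaches from about 0.2 to 0.875 m from the base axis. Payload 3.4 kg.
Tool frame: the origin (TCP) lies midway between the tips of the shut fingers; the grasp point (between the pads) lies 19 mm behind it; z points along the fingers, y is the line along which they close (so a half turn about z gives the same grasp; the last joint's range is limited). The gripper opens to 94 mm and grips with 3 to 60 N. Pads are 16 mm wide; open, the fingers measure 119 mm over their backs; the gripper's body (75 mm by 177 mm) begins 78 mm behind the grasp point.
Start: joints at [1.021, 0.276, 1.505, -0, 1.361, -0.121], TCP at [0.239, 0.523, 0.205] pointing down, gripper open.
Joint ranges: [-2.89, 2.89], [-0.75, 2.08], [0.22, 2.7], [-1.18, 4.32], [0.11, 2.71], [-2.7, 2.7]. Speed limits (rad/s): [2.57, 2.57, 3.14, 3.14, 3.14, 3.14].

## Interface

Orientations are given as [roll, pitch, yaw] about the fixed x, y, z axes, in that order (R = Rz(yaw) Ry(pitch) Rx(roll)).
In Python, from rig import arm, imaging, finder gives the robot as it stands.
- The arm moves only by the shell command python3 -m creep 'ROWS' [FORCE]. ROWS is JSON, a list of rows, each a list of 7 numbers: the shift along the tool's x, y, z in m, then the turn, a rotation vector about the tool's x, y, z in rad, then the opening, from 0 (shut) to 1 (fully open). In form: [[tx, ty, tz, rx, ry, rz, hand], ...]. A call has exactly 5 rows; each row shifts and turns the commanded pose from where the row before left it, along the tool's axes as they then stand; what a row does not reach is not made up. A row lasts 1/8 s, in which the tool goes at most 62.5 mm and 10.7 degrees, less where a joint would pass 70% of its speed; a pose out of reach is approached as far as the arm can. A call with a gripper value outside its range is refused whole. The fingers move at their own pace and stop on an object; FORCE is the grip in N (left out, the last holds). Time passes only in rows, so rows that do not move let the fingers close, or fill a call up. It gives the time, the measured TCP pose, the force, the opening and the grip force at its end, in the units of the state.
- arm.get_state(): the state, without advancing time (a new reading comes with each control period).
- imaging.snapshot(name): name is "scene" or "top" or "wrist"; returns a dict with "img" (420x560x3 uint8, red, green, blue), "fx", "fy", "cx", "cy" (pixels), "R" (3x3) and "t" (3): a world point X has camera coordinates R X + t; the wrist camera has in their place "tool_from_camera" (4x4, takes a point from camera to tool coordinates, whose origin is the TCP and whose axes are the flange's). Camera axes: x right, y down, z forward; pixel columns grow to the right and rows downward; lengths in m; the calibration is good to about 2 mm. A picture is of the moment at which its call begins: read the wrist's pose just before it. There is no depth.
- arm.finish_job(): hands the job in; it is judged then, once.
Trained networks look in a picture, given as the dict that the camera call returned (one of the last four; its "shot" number tells which), for a name from the list of things; names that differ only in an ending like _2 or _b are one class to them, and where a whole thing is asked for, a point or a joint stands for the part that bears it (a point fixed in the world has none). Each returns a list of dicts, best first, with "score" (0 to 1); they miss things now and then, are a little off and sometimes report something else, mostly with a low value. They report only what shows in the picture. A call takes as long as a camera call.
- finder.silhouettes(picture, thing): "pixels" (420x560 bool, what is visible of it).
- finder.place_of(picture, thing): "at" ([x, y, z] in m, in world coordinates, good to about 4 mm: a listed point, or the origin of a listed thing).
The state is a dict: "time": time; "qpos": joint angles; "dq": joint speeds; "effort": joint torques, N m; "tool_pos": TCP position; "eef_rot": TCP orientation; "contact_force": force on the tool from outside, world axes, zero at the start; "moment": the same for the moment, N m; "finger_gap": opening from 0.0 (shut) to 1.0 (fully open); "grasp_force": force on a finger pad.
Only numpy, scipy, OpenCV 4.12 (cv2) and the standard library are available. Lean on these libraries where they do the work, as an engineer would, in place of code of your own. Each camera call takes 0.05 s, during which the arm holds its last target. There are 200 camera calls.

## Task

One of the two small centrifuges has finished its run with tubes in its rotor; open that one for unloading: press down the release tab at its front with a fingertip so that the lid springs up by itself, then gently push the lid all the way back to its stop so that it stays fully open. Only press and push, grip and lift nothing, do not force the latched lid, do not shove or tip the machines, leave the empty centrifuge shut, and keep the other things on the bench where they are.

Things in the scene. Friction and masses are not known exactly. Their poses are not given: they have to be found in the camera images.
- centrifuge_a: THE MACHINE TO OPEN: round white bench centrifuge, 133 mm across, 116 mm high with lid shut, 3 kg, loose on rubber feet. Rotor filled: six small white-capped tubes show through the clear lid. Origin: on the bench under the rotor axis. x runs from its front to its back, y to the left seen from the front, z up. Nose with the latch: 54 mm wide, 59 high, out to x=-116 mm; hinge block to x=+79
- centrifuge_a_pad (a point): centre of the top of the loaded machine's release tab: grey ribbed pad 27 (x) by 32 mm (y) at the front, 73 mm above the bench, at x=-109.5 mm in the machine's frame. Front end of a rocker: pressed straight down here 3 mm it frees the lid; stop at about 5.5 mm. 2 N to start, 4 N at the stop; springs back. The latch hook stands up to 91 mm high, its front 20 mm behind this point
- centrifuge_a_tab (a joint): rocker of the loaded machine's release tab, rad: 0 up at rest, about 0.12 the hook lets the lid go, 0.22 pressed to its stop
- centrifuge_a_lip (a point): middle of the front edge of the loaded machine's lid: the end of a grey tongue 44 mm wide (y), 20 mm long, 5 mm thick, sticking out in front of the clear dome. 149 mm from the hinge axis, level with it when the lid is shut; travels with the lid
- centrifuge_a_hinge (a point): middle of the loaded machine's lid hinge axis, 86 mm above the bench at x=+68 mm in the machine's frame; the axis runs along the machine's y. The machine tips back if the lid is pushed on against its stop with more than about 10 N at the lip
- centrifuge_a_lid (a joint): loaded machine's lid (clear hollow dome 125 mm across, 34 high, 80 g), rad: 0 shut, 1.85 (106 degrees) fully open on its stop, leaning back. Unlatched, a spring pin by the hinge lifts it to about 0.74 within a second or so, no further; from there it must be pushed (1 N at the lip, damped). Let go above about 1.1 it stays where it is; below, it may sink
- centrifuge_b: the other centrifuge, same model, same frame and sizes, but its rotor is empty (six open bores, no tubes); to be left shut
- centrifuge_b_lid (a joint): lid of the empty centrifuge, rad, 0 shut: to stay shut
- centrifuge_b_tab (a joint): release tab of the empty centrifuge, rad, 0 at rest: not to be pressed
- tube: bystander: 50 ml tube with screw cap standing upright, 34 mm across, 107 mm high; origin under its centre
- coverslips: bystander: small coverslip box 36 x 36 x 22 mm; origin under its centre
- timer: bystander: lab timer 66 x 64 x 21 mm lying flat; origin under its centre
- marker: bystander: marker pen lying down, 135 mm long along its y, 15 mm high; origin under its centre
- tape: bystander: roll of tape lying flat, 96 mm across, 25 mm high; origin under its centre
- objective_case: bystander: black round objective case, 45 mm across, 66 mm high, standing upright; origin under its centre
- usb_stick: bystander: USB stick 20 x 61 x 10 mm; origin under its centre

How it is judged:
On the way, in this order (a step that is already met when the one before it is completed fails the run):
1. the release tab of the loaded centrifuge is pressed with the fingers (value of joint centrifuge_a_tab above 0.09 rad and contact force between the fingers and centrifuge_a_tab above 0.3 N).
2. the lid has sprung up by itself, with nothing touching it (value of joint centrifuge_a_lid between 0.3 and 1.1 rad and contact force between each of the arm, the fingers and centrifuge_a_lid below 0.3 N), for 0.2 s.
3. the lid is pushed fully open (value of joint centrifuge_a_lid above 1.75 rad), for 0.1 s.
At the end, for the whole second after the job is handed in: the loaded centrifuge's lid rests open within 0.1 rad (6 degrees) of its stop, its tab has sprung back, both machines stand flat within 20 mm of where they stood, and the empty one is shut (value of joint centrifuge_a_lid above 1.75 rad and velocity of joint centrifuge_a_lid between -0.05 and 0.05 rad/s and value of joint each of centrifuge_a_tab, centrifuge_b_tab below 0.04 rad and value of joint centrifuge_b_lid below 0.05 rad and angle between each of centrifuge_a, centrifuge_b's own z axis and vertical below 0.03 rad and distance of each of centrifuge_a, centrifuge_b from where it was at the start of the episode below 0.02 m); the robot touches nothing.
It fails at once if a centrifuge is lifted, tipped or shoved more than 20 mm (distance of any of centrifuge_a, centrifuge_b from where it was at the start of the episode above 0.02 m or angle between any of centrifuge_a, centrifuge_b's own z axis and vertical above 0.12 rad).
It fails at once if the empty centrifuge's tab is pressed or its lid opened (value of joint centrifuge_b_lid above 0.1 rad or value of joint centrifuge_b_tab above 0.08 rad).
It fails at once if the lid is pressed or pushed with more than 25 N (contact force between the fingers and centrifuge_a_lid above 25 N).
It fails at once if another thing on the bench is lifted, knocked over or moved more than 20 mm (distance of any of tube, coverslips, timer, marker, tape, objective_case, usb_stick from where it was at the start of the episode above 0.02 m or angle between any of tube, objective_case's own z axis and vertical above 0.3 rad).
It fails at once if the lid is forced with more than 8 N while it is still latched and the tab is not being pressed (contact force between the fingers and centrifuge_a_lid above 8 N and value of joint centrifuge_a_lid below 0.15 rad and contact force between the fingers and centrifuge_a_tab below 0.3 N).
It also fails if it takes over 54 s, if anything falls off the work surface, if the arm or the gripper's body presses on something with over 40 N, if the wrist force passes 120 N, or if a joint passes its speed limit or range.

## Working session

There is one attempt and no reset: what is moved stays moved. The work goes in short steps, Python scripts to look and compute and a shell command to move; the robot and the scene stay as the last step left them, time stands still between calls to the robot, and variables do not carry over. Pictures are saved under pics/ and viewed, at most 10 in all, crops included, and the job is handed in when it is done.

```bash
mkdir -p pics; ls
python3 - <<'E'
from rig import arm, imaging, finder
import cv2, numpy as np
s=arm.get_state(); print({k:np.round(v,3).tolist() for k,v in s.items()})
ims=[]
for n in ("scene","top"):
    p=imaging.snapshot(n); cv2.imwrite(f"pics/{n}0.png",p["img"][:,:,::-1])
    print(n,np.round(p["R"],3).tolist(),np.round(p["t"],3),p["fx"])
    for th in ("centrifuge_a","centrifuge_a_pad","centrifuge_a_lip","centrifuge_a_hinge","tube","objective_case"):
        for d in finder.place_of(p,th): print(th,round(d["score"],2),np.round(d["at"],3))
E
```

```text
pics
{'time': 0.0, 'qpos': [1.021, 0.277, 1.506, -0.0, 1.361, -0.121], 'dq': [-0.0, 0.0, 0.001, 0.001, -0.0, -0.0], 'effort': [0.001, -40.458, -23.723, 0.07, 0.035, -0.0], 'tool_pos': [0.239, 0.522, 0.205], 'eef_rot': [-3.14, -0.0, 2.713], 'contact_force': [0.11, 0.625, 0.28], 'moment': [-0.015, -0.036, 0.004], 'grasp_force': 0.0, 'finger_gap': 1.003}
scene [[0.721, -0.693, 0.007], [-0.385, -0.409, -0.827], [0.576, 0.594, -0.561]] [-0.46   0.252  0.891] 421.80454136884924
centrifuge_a 0.79 [ 0.532  0.031 -0.001]
centrifuge_a_pad 0.56 [ 0.432 -0.175  0.073]
centrifuge_a_lip 0.72 [ 0.458 -0.186  0.083]
centrifuge_a_hinge 0.88 [ 0.603 -0.211  0.087]
centrifuge_a_hinge 0.42 [ 0.4    0.245 -0.001]
tube 0.84 [ 0.694 -0.085 -0.001]
objective_case 0.88 [ 0.699 -0.282  0.003]
top [[0.029, -0.999, -0.035], [-0.997, -0.026, -0.078], [0.077, 0.038, -0.996]] [-0.084  0.562  0.952] 392.7252704308496
centrifuge_a 0.86 [ 0.537 -0.198 -0.002]
centrifuge_a 0.78 [0.532 0.033 0.002]
centrifuge_a_lip 0.95 [ 0.458 -0.186  0.082]
centrifuge_a_lip 0.21 [ 0.602 -0.218  0.083]
centrifuge_a_hinge 0.56 [ 0.6   -0.214  0.084]
tube 0.81 [ 0.687 -0.089 -0.001]
objective_case 0.76 [ 0.7   -0.279  0.   ]
```

View pics/top0.png

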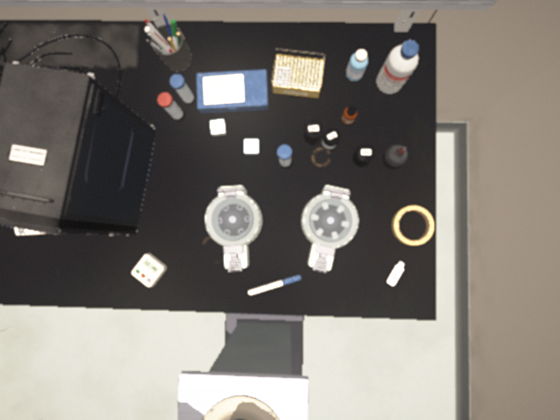

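View pics/scene0.png

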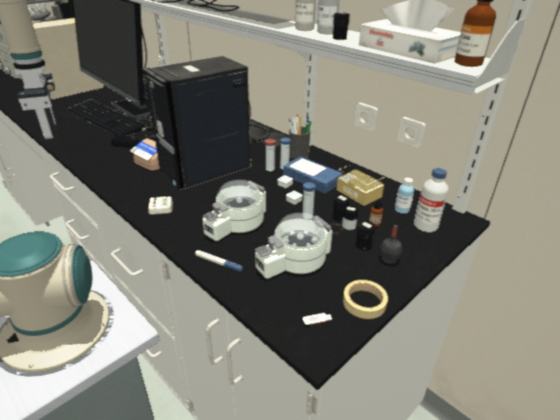

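Top view: machines at about (233,219) and (330,220), both with their noses towards the robot. The right one seems to show white caps. I'll check that on an enlarged crop.

Run:
```python
import cv2, numpy as np
a=cv2.imread("pics/top0.png")[180:280,195:370]; cv2.imwrite("pics/crop0.png",cv2.resize(a,None,fx=4.5,fy=4.5,interpolation=cv2.INTER_CUBIC))
```

```text
(no output)
```

View pics/crop0.png

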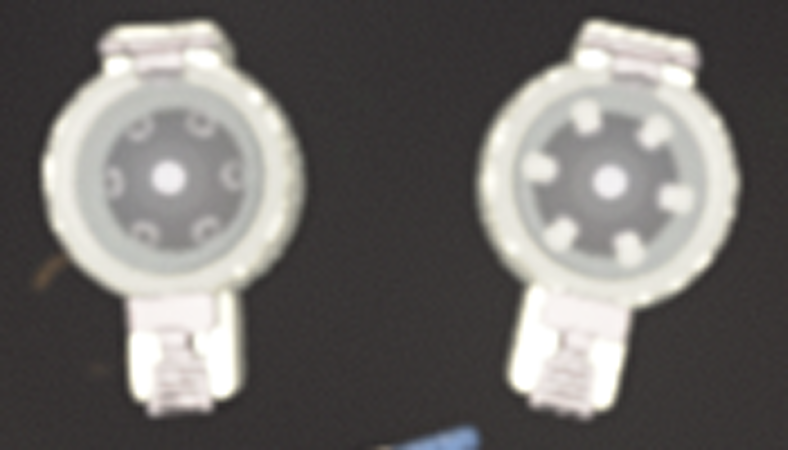

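The right machine shows six white caps, so it is the loaded one. From lip and hinge its yaw is about -0.18 and its pad is near (0.428, -0.179). I'll write a helper that works out the tool-frame shifts.

```bash
cat > h.py <<'E'
from rig import arm, imaging, finder
import numpy as np
from scipy.spatial.transform import Rotation as Ro
def pose():
    s=arm.get_state(); return np.array(s["tool_pos"]),Ro.from_euler("xyz",s["eef_rot"])
def target(yaw,tilt):   # tool x = -d (towards machine front), tilt: tool z leans along d
    d=np.array([np.cos(yaw),np.sin(yaw),0]); z=np.sin(tilt)*d-np.cos(tilt)*np.array([0,0,1.]); y=np.cross(z,-np.cos(tilt)*d-np.sin(tilt)*np.array([0,0,1.]))
    return Ro.from_matrix(np.c_[np.cross(y,z),y,z])
def rows(p0,R0,p1,R1,n):
    rv=(R0.inv()*R1).as_rotvec()/n; dp=(np.array(p1)-p0)/n
    for i in range(n):
        R=R0*Ro.from_rotvec(rv*i); print(np.round(np.r_[R.inv().apply(dp),rv],4).tolist())
    return np.array(p1),R1
E
python3 - <<'E'
from h import *
p,R=pose(); T=target(-.183,0); print(T.as_euler("xyz"))
p,R=rows(p,R,[.27,.08,.205],R,10); p,R=rows(p,R,[.41,-.176,.19],T,10)
E
```

```text
[3.14159265 0.         2.95859265]
[-0.0212, -0.039, 0.0, 0.0, 0.0, 0.0]
[-0.0212, -0.039, 0.0, 0.0, 0.0, 0.0]
[-0.0212, -0.039, 0.0, 0.0, 0.0, 0.0]
[-0.0212, -0.039, 0.0, 0.0, 0.0, 0.0]
[-0.0212, -0.039, 0.0, 0.0, 0.0, 0.0]
[-0.0212, -0.039, 0.0, 0.0, 0.0, 0.0]
[-0.0212, -0.039, 0.0, 0.0, 0.0, 0.0]
[-0.0212, -0.039, 0.0, 0.0, 0.0, 0.0]
[-0.0212, -0.039, 0.0, 0.0, 0.0, 0.0]
[-0.0212, -0.039, 0.0, 0.0, 0.0, 0.0]
[-0.0234, -0.0175, 0.0015, 0.0, 0.0, -0.0246]
[-0.0229, -0.018, 0.0015, 0.0, 0.0, -0.0246]
[-0.0225, -0.0186, 0.0015, 0.0, 0.0, -0.0246]
[-0.022, -0.0191, 0.0015, 0.0, 0.0, -0.0246]
[-0.0215, -0.0197, 0.0015, 0.0, 0.0, -0.0246]
[-0.0211, -0.0202, 0.0015, 0.0, 0.0, -0.0246]
[-0.0206, -0.0207, 0.0015, 0.0, 0.0, -0.0246]
[-0.02, -0.0212, 0.0015, 0.0, 0.0, -0.0246]
[-0.0195, -0.0217, 0.0015, 0.0, 0.0, -0.0246]
[-0.019, -0.0222, 0.0015, 0.0, 0.0, -0.0246]
```

```bash
python3 -m creep '[[-0.021,-0.039,0,0,0,0,0],[-0.021,-0.039,0,0,0,0,0],[-0.021,-0.039,0,0,0,0,0],[-0.021,-0.039,0,0,0,0,0],[-0.021,-0.039,0,0,0,0,0]]'
python3 -m creep '[[-0.021,-0.039,0,0,0,0,0],[-0.021,-0.039,0,0,0,0,0],[-0.021,-0.039,0,0,0,0,0],[-0.021,-0.039,0,0,0,0,0],[-0.021,-0.039,0,0,0,0,0]]'
python3 -m creep '[[-0.023,-0.018,0.0015,0,0,-0.0246,0],[-0.023,-0.018,0.0015,0,0,-0.0246,0],[-0.022,-0.019,0.0015,0,0,-0.0246,0],[-0.022,-0.019,0.0015,0,0,-0.0246,0],[-0.022,-0.020,0.0015,0,0,-0.0246,0]]'
python3 -m creep '[[-0.021,-0.020,0.0015,0,0,-0.0246,0],[-0.021,-0.021,0.0015,0,0,-0.0246,0],[-0.020,-0.021,0.0015,0,0,-0.0246,0],[-0.020,-0.022,0.0015,0,0,-0.0246,0],[-0.019,-0.022,0.0015,0,0,-0.0246,0]]'
python3 - <<'E'
from h import *
import cv2
p,R=pose(); w=imaging.snapshot("wrist"); cv2.imwrite("pics/w1.png",w["img"][:,:,::-1])
print(p,R.as_euler("xyz"))
for th in ("centrifuge_a_pad","centrifuge_a_lip","centrifuge_a_hinge","centrifuge_a"):
    for d in finder.place_of(w,th): print(th,round(d["score"],2),np.round(d["at"],4))
E
```

```text
time: 1.32
tool_pos: [0.2535, 0.3006, 0.2056]
eef_rot: [3.141, 0.001, 2.713]
contact_force: [0.4, -0.4, 0.6]
finger_gap: 0.504
grasp_force: 0.0
time: 1.95
tool_pos: [0.2679, 0.0797, 0.2058]
eef_rot: [3.141, 0.001, 2.714]
contact_force: [1.1, 0.1, 0.7]
finger_gap: 0.008
grasp_force: 0.0
time: 2.58
tool_pos: [0.3376, -0.0488, 0.1981]
eef_rot: [3.141, 0.001, 2.836]
contact_force: [0.5, 0.0, 0.2]
finger_gap: 0.005
grasp_force: 0.0
time: 3.2
tool_pos: [0.4085, -0.1771, 0.1905]
eef_rot: [3.142, 0.0, 2.959]
contact_force: [-0.4, 0.3, 0.4]
finger_gap: 0.005
grasp_force: 0.0
[ 0.40847844 -0.17708323  0.19052769] [3.14157725e+00 4.75307763e-04 2.95933574e+00]
centrifuge_a_pad 0.81 [ 0.4288 -0.1809  0.0705]
centrifuge_a_hinge 0.72 [ 0.6047 -0.2122  0.0866]
centrifuge_a 0.67 [ 0.5282  0.0274 -0.0013]
```

View pics/w1.png

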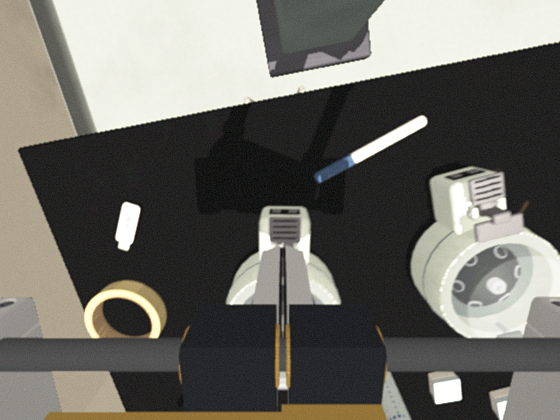

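The wrist view shows the pad at about (287,228), in line with the fingers at column 283. All measurements agree on the pad at (0.428, -0.180), so I'll descend above it.

```bash
python3 -m creep '[[-0.009,0.0006,0.02,0,0,0,0],[-0.009,0,0.025,0,0,0,0],[0,0,0.025,0,0,0,0],[0,0,0.02,0,0,0,0],[0,0,0.012,0,0,0,0]]'
python3 -m creep '[[0,0,0.003,0,0,0,0],[0,0,0.003,0,0,0,0],[0,0,0.002,0,0,0,0],[0,0,0.001,0,0,0,0],[0,0,0,0,0,0,0]]'
python3 - <<'E'
from h import *
import cv2
p,R=pose();print(p,arm.get_state()["contact_force"])
w=imaging.snapshot("wrist"); cv2.imwrite("pics/w2.png",cv2.resize(w["img"][150:330,180:400,::-1],None,fx=3,fy=3))
E
```

```text
time: 4.08
tool_pos: [0.4249, -0.1775, 0.0879]
eef_rot: [3.141, -0.001, 2.96]
contact_force: [-0.0, 0.8, 0.2]
finger_gap: 0.008
grasp_force: 0.0
time: 4.7
tool_pos: [0.4259, -0.1789, 0.0796]
eef_rot: [3.142, 0.0, 2.959]
contact_force: [0.4, -0.4, -0.5]
finger_gap: 0.004
grasp_force: 0.0
[ 0.42588458 -0.17887294  0.07956533] [ 0.39609894 -0.43406048 -0.48818385]
```

View pics/w2.png

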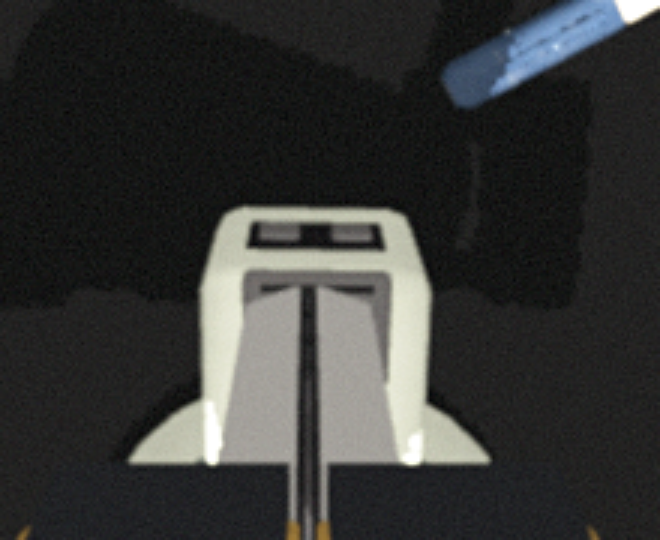

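The fingertips sit within the pad (slot columns 243–392), about 2 mm left of centre. I'll shift tool +y by 1.5 mm and press.

```bash
python3 -m creep '[[0,0.0015,0.003,0,0,0,0],[0,0,0.003,0,0,0,0],[0,0,0.002,0,0,0,0],[0,0,0.001,0,0,0,0],[0,0,0.001,0,0,0,0]]'
python3 -m creep '[[0,0,0.001,0,0,0,0],[0,0,0.0005,0,0,0,0],[0,0,0,0,0,0,0],[0,0,0,0,0,0,0],[0,0,0,0,0,0,0]]'
python3 - <<'E'
from h import *
import cv2
w=imaging.snapshot("scene"); cv2.imwrite("pics/s1.png",cv2.resize(w["img"][150:320,190:410,::-1],None,fx=3,fy=3))
E
```

```text
time: 5.38
tool_pos: [0.4251, -0.177, 0.0694]
eef_rot: [3.141, -0.002, 2.959]
contact_force: [-3.5, 0.1, 5.2]
finger_gap: 0.007
grasp_force: 2.8
time: 6.0
tool_pos: [0.425, -0.177, 0.0683]
eef_rot: [3.141, -0.002, 2.959]
contact_force: [-4.6, 0.8, 8.9]
finger_gap: 0.006
grasp_force: 4.7
```

View pics/s1.png

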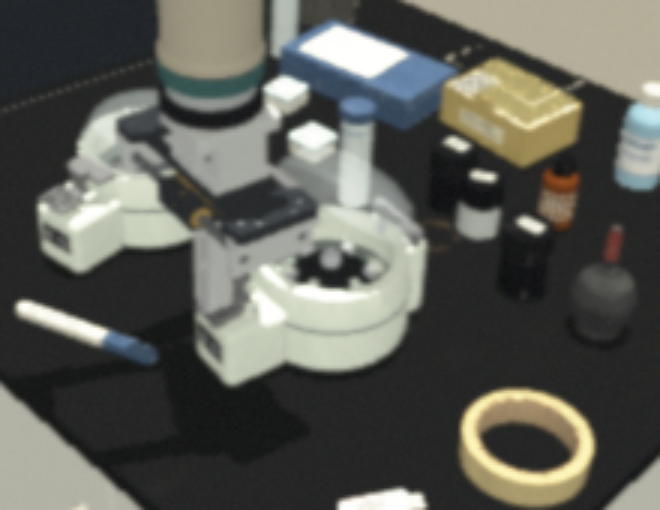

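The lid has sprung up; it shows behind the gripper at about (350,190). Next I'll work out the retreat and the pushing path along the lid's arc, with the tool tilted 30°.

```bash
cat > path.py <<'E'
from h import *
H=np.array([.6025,-.212,.086]); yaw=-.183; tilt=np.pi/6; T=target(yaw,tilt)
d=np.array([np.cos(yaw),np.sin(yaw),0]); up=np.array([0,0,1.])
zf=np.array([np.sin(tilt),-np.cos(tilt)]); n=np.array([np.cos(tilt),np.sin(tilt)])
def tcp(th):
    u=np.array([-np.cos(th),np.sin(th)]); m=np.array([-np.sin(th),-np.cos(th)])
    a=.149*u+.0025*m+.011*zf          # lip edge on the finger's side
    b=.138*u+.0025*m                  # tip corner on the tongue's underside
    # retreat a along m if behind the lid surface
    c=a if th<np.pi/3 else b
    c=c-.008*n
    return H+c[0]*d+c[1]*up
E
python3 - <<'E'
from path import *
p,R=pose(); q=p+.013*up
q2,R2=rows(q,R,q-.12*d+.06*up,T,5)
s=tcp(.74)-.025*d; print("to start",s); q,R=rows(q2,R2,s,T,5)
print("push")
for th in [.74,.85,.95,1.04,1.1,1.2,1.3,1.4,1.5,1.6,1.7,1.75,1.8,1.85]:
    t=tcp(th); print(th,np.round(t,4),np.round(T.inv().apply(t-q),4)); q=t
E
```

```text
[0.024, 0.0, -0.0119, 0.0001, -0.1051, 0.0001]
[0.0226, 0.0, -0.0144, 0.0001, -0.1051, 0.0001]
[0.021, 0.0, -0.0167, 0.0001, -0.1051, 0.0001]
[0.0191, 0.0, -0.0188, 0.0001, -0.1051, 0.0001]
[0.0171, 0.0, -0.0207, 0.0001, -0.1051, 0.0001]
to start [ 0.46666099 -0.1868602   0.17109645]
[-0.0312, -0.0004, 0.0111, 0.0, 0.0, 0.0]
[-0.0312, -0.0004, 0.0111, 0.0, 0.0, 0.0]
[-0.0312, -0.0004, 0.0111, 0.0, 0.0, 0.0]
[-0.0312, -0.0004, 0.0111, 0.0, 0.0, 0.0]
[-0.0312, -0.0004, 0.0111, 0.0, 0.0, 0.0]
push
0.74 [ 0.4912 -0.1914  0.1711] [-0.0217 -0.      0.0125]
0.85 [ 0.5026 -0.1935  0.1828] [-0.0158  0.     -0.0044]
0.95 [ 0.5139 -0.1956  0.1922] [-0.0147  0.     -0.0024]
1.04 [ 0.5248 -0.1976  0.1997] [-0.0134 -0.     -0.0009]
1.1 [ 0.5319 -0.1989  0.2039] [-0.0084  0.      0.    ]
1.2 [ 0.5442 -0.2012  0.2097] [-0.0137  0.      0.0012]
1.3 [ 0.557  -0.2036  0.2143] [-0.0136  0.      0.0025]
1.4 [ 0.5702 -0.206   0.2176] [-0.0132 -0.      0.0039]
1.5 [ 0.5836 -0.2085  0.2195] [-0.0128  0.      0.0052]
1.6 [ 0.5972 -0.211   0.22  ] [-0.0122 -0.      0.0064]
1.7 [ 0.6107 -0.2135  0.2192] [-0.0115  0.      0.0076]
1.75 [ 0.6175 -0.2148  0.2182] [-0.0055  0.      0.0042]
1.8 [ 0.6241 -0.216   0.217 ] [-0.0052  0.      0.0045]
1.85 [ 0.6307 -0.2172  0.2153] [-0.005   0.      0.0048]
```

```bash
python3 -m creep '[[0,0,-0.003,0,0,0,0],[0,0,-0.005,0,0,0,0],[0,0,-0.005,0,0,0,0],[0.005,0,0,0,0,0,0],[0.01,0,0,0,0,0,0]]'
python3 -m creep '[[0.024,0,-0.012,0,-0.105,0,0],[0.023,0,-0.014,0,-0.105,0,0],[0.021,0,-0.017,0,-0.105,0,0],[0.019,0,-0.019,0,-0.105,0,0],[0.002,0,-0.020,0,-0.105,0,0]]'
python3 - <<'E'
from path import *
import cv2
p,R=pose(); print(p, R.as_euler("xyz"))
w=imaging.snapshot("scene"); cv2.imwrite("pics/s2.png",cv2.resize(w["img"][150:320,190:410,::-1],None,fx=3,fy=3))
w2=imaging.snapshot("top")
for ww in (w,w2):
  for th in ("centrifuge_a_lip","centrifuge_a_hinge","centrifuge_a_pad"):
    for k in finder.place_of(ww,th): print(th,round(k["score"],2),np.round(k["at"],4))
print("lip expected .74",H+.149*(-np.cos(.74)*d+np.sin(.74)*up))
rows(p,R,tcp(.74)-.025*d,T,5)
E
```

```text
time: 6.68
tool_pos: [0.411, -0.1745, 0.0808]
eef_rot: [3.141, -0.0, 2.959]
contact_force: [-0.3, 1.2, 0.4]
finger_gap: 0.004
grasp_force: 0.0
time: 7.3
tool_pos: [0.3206, -0.1432, 0.1518]
eef_rot: [-3.132, 0.498, 2.939]
contact_force: [0.3, -1.4, 0.9]
finger_gap: 0.003
grasp_force: 0.0
[ 0.32055406 -0.14316996  0.15177526] [-3.13160519  0.49750488  2.93914398]
centrifuge_a_lip 0.92 [ 0.4802 -0.1888  0.1703]
centrifuge_a_lip 0.4 [ 0.5261 -0.4017 -0.0017]
centrifuge_a_hinge 0.88 [ 0.6028 -0.2101  0.0871]
centrifuge_a_hinge 0.16 [ 0.3775 -0.0671 -0.0008]
centrifuge_a_pad 0.7 [ 0.4293 -0.1735  0.0716]
centrifuge_a_lip 0.9 [ 0.4806 -0.194   0.17  ]
centrifuge_a_hinge 0.95 [ 0.6006 -0.2142  0.0824]
centrifuge_a_hinge 0.29 [ 0.5317  0.0338 -0.0006]
centrifuge_a_hinge 0.2 [ 0.6985 -0.2826 -0.0015]
centrifuge_a_pad 0.48 [ 0.4287 -0.1796  0.0724]
lip expected .74 [ 0.49430548 -0.19197638  0.1864689 ]
[-0.0285, -0.0026, 0.0111, -0.0039, -0.0052, -0.0034]
[-0.0285, -0.0027, 0.0113, -0.0039, -0.0052, -0.0034]
[-0.0284, -0.0029, 0.0114, -0.0039, -0.0052, -0.0034]
[-0.0283, -0.003, 0.0115, -0.0039, -0.0052, -0.0034]
[-0.0283, -0.0031, 0.0117, -0.0039, -0.0052, -0.0034]
```

View pics/s2.png

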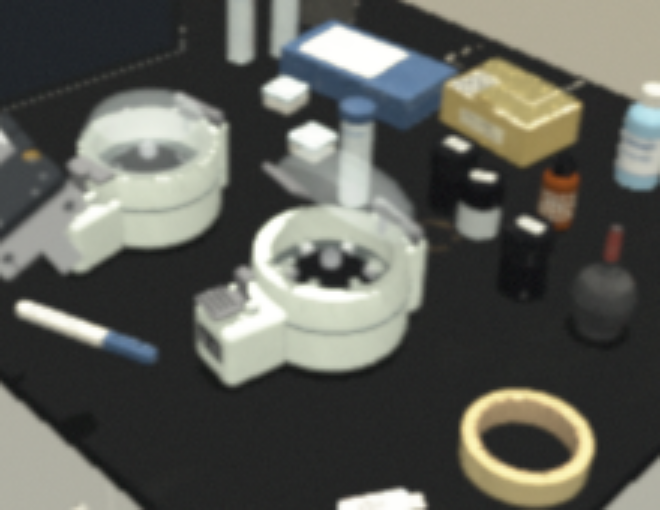

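The lid stands open by itself at about 0.60 rad, with the tongue at about (275,175), and the machine has not moved. I'll start the push from the measured lip.

Run:
```python
from path import *
p,R=pose(); q,_=rows(p,R,tcp(.58)-.03*d,T,5); print(q)
for th in [.58,.68,.78,.88,.97,1.04]:
    t=tcp(th); print(th,np.round(t,4),np.round(T.inv().apply(t-q),4)); q=t
```

```text
[-0.0228, -0.0029, 0.0124, -0.0032, -0.0057, -0.0015]
[-0.0227, -0.0029, 0.0125, -0.0032, -0.0057, -0.0015]
[-0.0226, -0.003, 0.0127, -0.0032, -0.0057, -0.0015]
[-0.0225, -0.0031, 0.0128, -0.0032, -0.0057, -0.0015]
[-0.0225, -0.0032, 0.0129, -0.0032, -0.0057, -0.0015]
[ 0.44769756 -0.18335062  0.15203813]
0.58 [ 0.4772 -0.1888  0.152 ] [-0.026 -0.     0.015]
0.68 [ 0.4856 -0.1904  0.1642] [-0.0135  0.     -0.0063]
0.78 [ 0.4952 -0.1921  0.1755] [-0.0141 -0.     -0.0049]
0.88 [ 0.5059 -0.1941  0.1857] [-0.0145 -0.     -0.0035]
0.97 [ 0.5162 -0.196   0.194 ] [-0.0133  0.     -0.0019]
1.04 [ 0.5248 -0.1976  0.1997] [-0.0104 -0.     -0.0006]
```

```bash
python3 -m creep '[[-0.023,-0.003,0.0125,-0.003,-0.006,-0.0015,0],[-0.023,-0.003,0.0125,-0.003,-0.006,-0.0015,0],[-0.0225,-0.003,0.0125,-0.003,-0.006,-0.0015,0],[-0.0225,-0.003,0.013,-0.003,-0.006,-0.0015,0],[-0.0225,-0.003,0.013,-0.003,-0.006,-0.0015,0]]'
python3 -m creep '[[-0.009,0,0.005,0,0,0,0],[-0.009,0,0.005,0,0,0,0],[-0.008,0,0.005,0,0,0,0],[-0.007,0,-0.003,0,0,0,0],[-0.007,0,-0.003,0,0,0,0]]'
python3 -m creep '[[-0.007,0,-0.0025,0,0,0,0],[-0.007,0,-0.0025,0,0,0,0],[-0.007,0,-0.0018,0,0,0,0],[-0.007,0,-0.0018,0,0,0,0],[0,0,0,0,0,0,0]]'
python3 - <<'E'
from path import *
p,R=pose(); print(p,R.as_euler("xyz"))
for n in ("scene","top"):
  w=imaging.snapshot(n)
  for th in ("centrifuge_a_lip","centrifuge_a_hinge","centrifuge_a_pad"):
    for k in finder.place_of(w,th)[:1]: print(th,round(k["score"],2),np.round(k["at"],4),"ang",np.arctan2(k["at"][2]-.086,-(np.array(k["at"])-H)@d))
q=p
for th in [.88,.97,1.04,1.1,1.2,1.3]:
    t=tcp(th); print(th,np.round(t,4),np.round(T.inv().apply(t-q),4)); q=t
E
```

```text
time: 8.32
tool_pos: [0.4493, -0.1832, 0.1516]
eef_rot: [-3.141, 0.525, 2.959]
contact_force: [-1.1, -0.8, -0.3]
finger_gap: 0.006
grasp_force: 0.0
time: 8.95
tool_pos: [0.4859, -0.1906, 0.1656]
eef_rot: [-3.14, 0.527, 2.957]
contact_force: [0.6, -0.5, -0.5]
finger_gap: 0.006
grasp_force: 0.2
time: 9.57
tool_pos: [0.5064, -0.1947, 0.1875]
eef_rot: [-3.139, 0.528, 2.958]
contact_force: [0.4, 0.3, -0.3]
finger_gap: 0.005
grasp_force: 0.0
[ 0.50640583 -0.19474697  0.18747504] [-3.13908823  0.5282636   2.95773808]
centrifuge_a_lip 0.84 [ 0.5131 -0.1998  0.2042] ang 0.9193437719884621
centrifuge_a_hinge 0.73 [ 0.601  -0.2126  0.0842] ang -0.9217133771814467
centrifuge_a_lip 0.69 [ 0.5099 -0.1977  0.2   ] ang 0.8830557124205863
centrifuge_a_hinge 0.74 [ 0.6014 -0.2156  0.0823] ang -1.4560316759944951
centrifuge_a_pad 0.5 [ 0.425  -0.1775  0.0688] ang -0.09483976246857385
0.88 [ 0.5059 -0.1941  0.1857] [0.0014 0.0005 0.0012]
0.97 [ 0.5162 -0.196   0.194 ] [-0.0133  0.     -0.0019]
1.04 [ 0.5248 -0.1976  0.1997] [-0.0104 -0.     -0.0006]
1.1 [ 0.5319 -0.1989  0.2039] [-0.0084  0.      0.    ]
1.2 [ 0.5442 -0.2012  0.2097] [-0.0137  0.      0.0012]
1.3 [ 0.557  -0.2036  0.2143] [-0.0136  0.      0.0025]
```

The lid is following at about 0.9 rad. I'll keep going along the arc.

```bash
python3 -m creep '[[-0.006,0,0,0,0,0,0],[-0.006,0,0,0,0,0,0],[-0.006,0,0,0,0,0,0],[-0.005,0,0,0,0,0,0],[-0.008,0,0,0,0,0,0]]'
python3 -m creep '[[-0.007,0,0.0006,0,0,0,0],[-0.007,0,0.0006,0,0,0,0],[-0.007,0,0.0012,0,0,0,0],[-0.007,0,0.0012,0,0,0,0],[-0.0065,0,0.002,0,0,0,0]]'
python3 -m creep '[[-0.0065,0,0.002,0,0,0,0],[-0.0065,0,0.0026,0,0,0,0],[-0.0065,0,0.0026,0,0,0,0],[-0.006,0,0.0032,0,0,0,0],[0,0,0,0,0,0,0]]'
python3 - <<'E'
from path import *
p,R=pose(); print(p,R.as_euler("xyz"))
for n in ("scene","top"):
  w=imaging.snapshot(n)
  for th in ("centrifuge_a_lip","centrifuge_a_hinge"):
    for k in finder.place_of(w,th)[:1]: print(th,round(k["score"],2),np.round(k["at"],4),"ang",np.arctan2(k["at"][2]-.086,-(np.array(k["at"])-H)@d))
q=p
for th in [1.5,1.6,1.7,1.75,1.8]:
    t=tcp(th); print(th,np.round(t,4),np.round(T.inv().apply(t-q),4)); q=t
E
```

```text
time: 10.6
tool_pos: [0.5322, -0.1993, 0.2024]
eef_rot: [-3.14, 0.527, 2.957]
contact_force: [-0.7, 0.8, -1.8]
finger_gap: 0.008
grasp_force: 0.2
time: 11.22
tool_pos: [0.5646, -0.2054, 0.215]
eef_rot: [-3.14, 0.527, 2.957]
contact_force: [-0.1, -0.1, -0.1]
finger_gap: 0.009
grasp_force: 0.2
time: 11.85
tool_pos: [0.5915, -0.2104, 0.2187]
eef_rot: [-3.14, 0.527, 2.957]
contact_force: [0.4, -1.0, -0.0]
finger_gap: 0.004
grasp_force: 0.0
[ 0.59145755 -0.21043155  0.21869731] [-3.13976571  0.5272351   2.95739051]
centrifuge_a_lip 0.56 [ 0.6041 -0.2156  0.2377] ang 1.5854848718135444
centrifuge_a_hinge 0.88 [ 0.6028 -0.2122  0.0879] ang 1.7434734069948459
centrifuge_a_lip 0.91 [ 0.6039 -0.2131  0.234 ] ang 1.5814499870391348
centrifuge_a_hinge 0.85 [ 0.6017 -0.2133  0.0845] ang -1.2193119490643682
1.5 [ 0.5836 -0.2085  0.2195] [ 0.0066  0.0005 -0.0047]
1.6 [ 0.5972 -0.211   0.22  ] [-0.0122 -0.      0.0064]
1.7 [ 0.6107 -0.2135  0.2192] [-0.0115  0.      0.0076]
1.75 [ 0.6175 -0.2148  0.2182] [-0.0055  0.      0.0042]
1.8 [ 0.6241 -0.216   0.217 ] [-0.0052  0.      0.0045]
```

```bash
python3 -m creep '[[-0.006,0,0.003,0,0,0,0],[-0.006,0,0.0035,0,0,0,0],[-0.006,0,0.004,0,0,0,0],[-0.0035,0,0.0025,0,0,0,0],[0,0,0,0,0,0,0]]'
python3 -m creep '[[-0.002,0,0.0015,0,0,0,0],[-0.002,0,0.0015,0,0,0,0],[-0.002,0,0.0017,0,0,0,0],[0,0,0,0,0,0,0],[0,0,0,0,0,0,0]]'
python3 - <<'E'
from path import *
p,R=pose(); print(p)
for n in ("scene","top"):
  w=imaging.snapshot(n)
  for th in ("centrifuge_a_lip","centrifuge_a_hinge"):
    for k in finder.place_of(w,th)[:1]: print(th,round(k["score"],2),np.round(k["at"],4),"ang",np.arctan2(k["at"][2]-.086,-(np.array(k["at"])-H)@d))
E
```

```text
time: 12.78
tool_pos: [0.616, -0.215, 0.2181]
eef_rot: [-3.14, 0.527, 2.957]
contact_force: [0.9, -0.1, 0.7]
finger_gap: 0.007
grasp_force: 0.0
time: 13.4
tool_pos: [0.623, -0.2163, 0.2172]
eef_rot: [-3.14, 0.527, 2.957]
contact_force: [-0.1, 0.2, 0.3]
finger_gap: 0.008
grasp_force: 0.0
[ 0.62295506 -0.21628068  0.21720162]
centrifuge_a_lip 0.68 [ 0.6363 -0.2217  0.2326] ang 1.8051595189794427
centrifuge_a_hinge 0.89 [ 0.602  -0.2098  0.0887] ang 1.251712221780217
centrifuge_a_lip 0.95 [ 0.6371 -0.2228  0.2278] ang 1.819340316584829
centrifuge_a_hinge 0.58 [ 0.6023 -0.2149  0.0861] ang 2.8482657218064302
```

The lid is at about 1.80 rad. I'll creep on until contact force shows the stop.

```bash
python3 -m creep '[[-0.0013,0,0.0012,0,0,0,0],[-0.0013,0,0.0012,0,0,0,0],[-0.0013,0,0.0012,0,0,0,0],[0,0,0,0,0,0,0],[0,0,0,0,0,0,0]]'
```

```text
time: 14.32
tool_pos: [0.6278, -0.2172, 0.216]
eef_rot: [-3.14, 0.526, 2.957]
contact_force: [-2.3, -0.0, 0.9]
finger_gap: 0.006
grasp_force: 1.4
```

```bash
python3 -m creep '[[-0.0006,0,0.0005,0,0,0,0],[0,0,0,0,0,0,0],[0,0,0,0,0,0,0],[0,0,0,0,0,0,0],[0,0,0,0,0,0,0]]'
```

```text
time: 14.95
tool_pos: [0.6282, -0.2172, 0.2158]
eef_rot: [-3.14, 0.526, 2.958]
contact_force: [-5.4, 0.4, 3.4]
finger_gap: 0.007
grasp_force: 2.9
```

Force has risen to about 6 N, so the lid is on its stop. I'll back straight off and check.

```bash
python3 -m creep '[[0.003,0,-0.002,0,0,0,0],[0.007,0,-0.004,0,0,0,0],[0.017,0,-0.01,0,0,0,0],[0.026,0,-0.015,0,0,0,0],[0.026,0,-0.015,0,0,0,0]]'
python3 -m creep '[[0.034,0,-0.02,0,0,0,0],[0.034,0,-0.02,0,0,0,0],[0.026,0,-0.015,0,0,0,0],[0,0,0,0,0,0,0],[0,0,0,0,0,0,0]]'
python3 - <<'E'
from path import *
import cv2
for n in ("scene","top"):
  w=imaging.snapshot(n)
  if n=="scene": cv2.imwrite("pics/s3.png",cv2.resize(w["img"][130:340,160:440,::-1],None,fx=2.5,fy=2.5))
  for th in ("centrifuge_a_lip","centrifuge_a_hinge","centrifuge_a_pad"):
    for k in finder.place_of(w,th)[:1]: print(th,round(k["score"],2),np.round(k["at"],4),"ang",np.arctan2(k["at"][2]-.086,-(np.array(k["at"])-H)@d))
E
```

```text
time: 15.58
tool_pos: [0.5371, -0.1999, 0.2156]
eef_rot: [-3.14, 0.527, 2.957]
contact_force: [0.8, -1.2, 0.1]
finger_gap: 0.001
grasp_force: 0.0
time: 16.2
tool_pos: [0.4322, -0.1809, 0.2168]
eef_rot: [-3.139, 0.529, 2.957]
contact_force: [0.5, -0.5, -0.3]
finger_gap: 0.007
grasp_force: 0.0
centrifuge_a_hinge 0.77 [ 0.6006 -0.2106  0.0874] ang 0.5829756639704573
centrifuge_a_pad 0.62 [ 0.4024  0.2468 -0.0025] ang -0.3058775139501815
centrifuge_a_lip 0.79 [ 0.6398 -0.2231  0.2269] ang 1.8388303024121186
centrifuge_a_hinge 0.84 [ 0.6026 -0.2111  0.0849] ang -1.5113645384190089
centrifuge_a_pad 0.64 [ 0.4232 -0.1791  0.0687] ang -0.09461866341102977
```

View pics/s3.png

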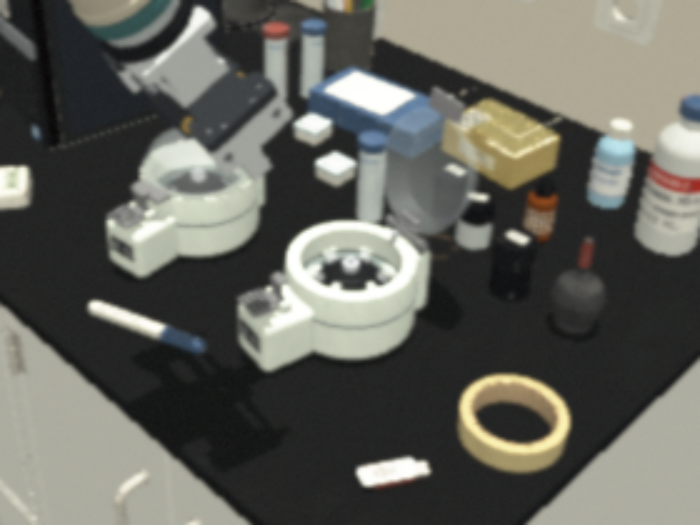

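The lid stands fully open, leaning back (tongue at about (447,98), roughly 1.84 rad). The other machine is shut and nothing else has moved, so I'll hand in.

```bash
python3 -c "
from rig import arm
print(arm.finish_job())"
```

```text
the job is handed in; nothing more can be done
None
```

I pressed the loaded centrifuge's release tab so its lid sprang up, then pushed the lid back to its stop; it stays open at about 1.84 rad, the other machine is still shut, and the job is handed in (no verdict was returned).

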